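# Close the spring-loaded filter cell with its keyed collar and hold it home

### The job

Assemble the filter cell: stand the smaller flanged filter cartridge in the cell's pocket, spigot down and flange up, and let go of it; then put the knurled collar, open end down, over the barrel and turn it with light pressure until the keyways hidden inside it drop over the barrel's three pins. Push the collar fully home against the spring, flat down on the cell's shoulder, and finish while still gripping it and holding it there, so that the set screw can be tightened. Leave all the other things where they are.

Things in the scene. Friction and masses are not known exactly. Their poses are not given: they have to be found in the camera images.
- cell: filter cell fixed to the worktop: steel plate 110 x 92 x 10 mm (long side along its x), on it a steel lower body 60 mm across and 30 mm high, on that a barrel 36 mm across up to z = 60 mm. Two plugged ports 20 mm up point along +y and -y to 55 mm from the axis. Origin on the barrel's axis at the plate's underside, z up; the yaw varies a little and says nothing of the pins
- shoulder (a point): on the barrel's axis, level with the flat shoulder 60 mm across (z = 30 mm) on which the collar's foot lies when fully home
- pocket (a point): centre of the pocket's mouth, level with the barrel's rim (z = 60 mm). Round pocket 25 mm across, chamfered; its floor is a spring seat 10 mm below the rim, which yields 8 mm at most: 4 N to start it, 1.2 N more per mm. A cartridge on it has its flange's underside 6 mm above the rim
- pins (a point): on the barrel's axis, level with the tops (z = 51 mm) of three radial pins, 5 mm thick, 120 degrees apart, that reach out to 23 mm from the axis. The angle at which they stand is new each time and is not given
- cartridge: the filter cartridge to fit, loose, steel with a grey disc in its top: 26 mm high, 50 g; flange 31 mm across and 10 mm thick (16 to 26 mm above the origin) on a spigot 21 mm across, 16 mm long. Origin at the centre of the spigot's foot, z up through the flange. Stands spigot down right of the cell, on one of two places shared with the spare; a tray's rim, 28 mm high, may lie 4 cm beyond it
- spare_cartridge: spare cartridge, loose, same look but too big for the pocket: 24 mm high, flange 42 mm across, spigot 30 mm. Origin at its foot's centre. Stays where it is
- collar: knurled steel collar, loose, 56 mm across, 46 mm high, 0.13 to 0.2 kg, standing open end down left of the cell. Origin at the centre of its open foot, z up. Home: origin at cell z = 30 mm; let go, the spring lifts it. Neither its set screw nor this body's axes tell where its keyways are
- collar_lands (a point): on the collar's axis, 6 mm above its foot. Below this it is 49 mm wide inside; above, the bore is 39 mm, cut by three keyways 120 degrees apart, 9 mm wide, 49 mm across, up to the lip. Out of line, this level rests on the pins (collar origin at cell z = 45 mm); in line within about 5 degrees it drops 10 mm until the lip meets the cartridge (35 mm), then 5 mm against the spring, to 10 N
- collar_top (a point): on the collar's axis at its top face, 46 mm above its foot; the top is closed by a lip 5 mm thick with a 17 mm hole
- reagent_bottle: bystander: clear half-litre reagent bottle, 69 mm in diameter, 176 mm high, behind the cartridges; origin under its centre
- reagent_cap: bystander: white ribbed screw cap, 33 mm in diameter, 17 mm high; origin under its centre
- amber_bottle: bystander: amber glass bottle, 56 mm across, 103 mm high; origin under its centre
- filter_tin: bystander: round aluminium tin, 49 mm in diameter, 38 mm high; origin under its centre
- slide_case: bystander: flat clear case, 52 x 75 x 18 mm, at the left; origin under its centre
- hex_key: bystander: small L-shaped steel hex key lying at the left, 4 mm thick, 65 x 24 mm; origin at the middle of its long arm

How it is judged:
By the outcome, as a careful person would: the job done as asked, in the order asked, and still so for the second after the job is handed in, while the arm keeps its last pose, push and grip.
It also fails if it takes over 61 s, if anything falls off the work surface, if the arm or the gripper's body presses on something with over 40 N, if the wrist force passes 120 N, or if a joint passes its speed limit or range.

### The arm

A 6-joint arm with a two-finger parallel gripper is mounted at the origin on a cart in front of the work surface, level with it; the furniture and walls round the work are solid. World frame = base frame: x ahead of the robot, y to its left, z up, the work surface at z = 0. Lengths are in mm, angles in rad, forces in N, time in s.
With the tool pointing down it reaches from about 350 to 875 mm from the base axis. Payload 4.2 kg.
Tool frame: the origin (TCP) lies between the finger pads; the fingertips stand 25 mm ahead of it and the grasp point (between the pads) lies 6 mm ahead of it; z points along the fingers, y is the line along which they close (so a half turn about z gives the same grasp; the last joint's range is limited). The gripper opens to 85 mm and grips with 20 to 120 N. Pads are 22 mm wide; open, the fingers measure 114 mm over their backs; the gripper's body (76 mm by 85 mm) begins 54 mm behind the grasp point. The pads swing forward as they close: fully open they stand 13 mm farther back than shut.
Start: joints at [1.582, 0.385, 0.008, 0, -1.194, -0.259], TCP at [153.263, 605.896, 256.312] pointing down, gripper open.
Joint ranges: [-3.14, 3.14], [-1.21, 2.06], [-1.07, 1.41], [-3.16, 2.05], [-2.99, -0.16], [-3.1, 3.1]. Speed limits (rad/s): [2.79, 2.79, 3.14, 3.14, 3.14, 3.14].

### API

Orientations are given as a unit quaternion [x, y, z, w].
In Python, from bench import read_state, imaging, workorder, nets gives the robot as it stands.
- The arm moves only by the tool apply_moves, never from a script. Its argument "rows" is a list of rows, each an object with "hand": the opening, from -1 (shut) to 1 (fully open); "delta_pos": the shift along the tool's x, y, z in mm, a list of three; "yaw": the turn about the tool's z in rad. A call has 1 to 12 rows; each row is the pose to reach, as a shift and turn from the pose commanded when the call began, along the tool's axes at that moment; what a row does not reach only later rows make up. A row lasts 1/12 s, in which the tool goes at most 41.7 mm and 7.16 degrees, less where a joint would pass 70% of its speed; a pose out of reach is approached as far as the arm can. A call with a gripper value outside its range is refused whole. The fingers move at their own pace and stop on an object; the grip force is fixed at half the most. Time passes only in rows, so rows that repeat a pose let the fingers close. It gives the time, the measured TCP pose, the force, the opening and the grip force at its end, in the units of the state.
- read_state(): the state, without advancing time (a new reading comes with each control period).
- imaging.get_image(name): name is "side" or "top" or "wrist"; returns a dict with "pixels" (384x512x3 uint8, red, green, blue), "fx", "fy", "cx", "cy" (pixels), "xyz" and "rotation" of the camera in the world. Camera axes: x right, y down, z forward; pixel columns grow to the right and rows downward; lengths in mm; the calibration is good to about 2 mm. The wrist camera is an equidistant fisheye: a pixel r from the principal point sees the ray r / f radians off the axis. A picture is of the moment at which its call begins. There is no depth.
- workorder.job_done(): hands the job in; it is judged then, once.
Trained networks look in the newest picture that a camera, given by its name, has taken for a name from the list of things; names that differ only in an ending like _2 or _b are one class to them, and where a whole thing is asked for, a point or a joint stands for the part that bears it (a point fixed in the world has none). Each returns a list of dicts, best first, with "score" (0 to 1); they miss things now and then, are a little off and sometimes report something else, mostly with a low value. They report only what shows in the picture. A call takes as long as a camera call.
- nets.find_in(camera, query): "location" ([row, column] in pixels, amid what is visible of it).
- nets.pinpoint(camera, query): "location" ([row, column] in pixels: a listed point, or the origin of a listed thing).
The state is a dict: "clock": time; "joints": joint angles; "joint_vel": joint speeds; "joint_efforts": joint torques, N m; "position": TCP position; "ee_rot": TCP orientation; "contact_force": force on the tool from outside, world axes, zero at the start; "wrist_torque": the same for the moment, N m; "gripper_width": finger opening in mm; "grasp_force": force on a finger pad.
Only numpy, scipy, OpenCV 4.12 (cv2) and the standard library are available. Lean on these libraries where they do the work, as an engineer would, in place of code of your own. Each camera call takes 0.05 s, during which the arm holds its last target. There are 200 camera calls.

## Working session

There is one attempt and no reset: what is moved stays moved. The work goes in short steps, Python scripts to look and compute and a tool call to move; the robot and the scene stay as the last step left them, time stands still between calls to the robot, and variables do not carry over. Pictures are saved under pics/ and viewed, at most 10 in all, crops included, and the job is handed in when it is done.

Besides the shell and the picture viewer there is one more tool, called after ">>>" as name(argument=value, ...), one argument or row to a line, values as JSON. apply_moves: Moves the arm, as the interface text tells. Its arguments: {"type":"object","properties":{"rows":{"type":"array"}},"required":["rows"]}

```bash
ls; mkdir -p pics; cat > h.py <<'E'
import numpy as np, cv2
from bench import read_state, imaging, workorder, nets
from scipy.spatial.transform import Rotation as R
def rot(r):
    r=np.array(r,float); return r if r.shape==(3,3) else R.from_quat(r).as_matrix()
def ray(im,cam,loc):
    u=(loc[1]-im["cx"])/im["fx"]; v=(loc[0]-im["cy"])/im["fy"]
    if cam=="wrist":
        t=np.hypot(u,v); s=np.sin(t)/max(t,1e-9); d=np.array([u*s,v*s,np.cos(t)])
    else: d=np.array([u,v,1.]); d/=np.linalg.norm(d)
    return np.array(im["xyz"],float), rot(im["rotation"])@d
def atz(r,z): o,d=r; return o+d*(z-o[2])/d[2]
def tri(rs):
    A=0;b=0
    for o,d in rs:
        P=np.eye(3)-np.outer(d,d); A=A+P; b=b+P@o
    p=np.linalg.solve(A,b); return p,[float(np.linalg.norm((np.eye(3)-np.outer(d,d))@(p-o))) for o,d in rs]
def save(im,n): cv2.imwrite(f"pics/{n}.png",im["pixels"][:,:,::-1])
E
python3 - <<'E'
from h import *
ims={c:imaging.get_image(c) for c in("side","top","wrist")}
for c in ims: save(ims[c],c+"0"); print(c,ims[c]["xyz"],np.round(ims[c]["rotation"],3).tolist(),ims[c]["fx"],ims[c]["cx"],ims[c]["cy"])
for q in ["cell","pocket","pins","shoulder","cartridge","spare_cartridge","collar","collar_top","collar_lands"]:
    for c in("side","top"):
        print(q,c,[(np.round(d["location"],1).tolist(),round(d["score"],2)) for d in nets.pinpoint(c,q)[:3]])
s=read_state(); print(s)
E
```

```text
pics
side [ 314.11329305 -503.01117044  640.06295473] [0.893, -0.137, 0.064, -0.423] 354.73753713904176 253.21909782333077 189.4876984527514
top [ 273.71560241  164.3802835  1177.97623564] [-0.682, 0.723, -0.079, 0.078] 388.2818384658453 256.05220375837996 188.5387490924116
wrist [222.97410514 587.78811044 373.39861484] [-0.608, 0.781, 0.112, -0.089] 297.3186396354542 255.15894449825348 195.91508687731508
cell side [([226.4, 265.6], 0.56)]
cell top [([194.0, 272.0], 0.7)]
pocket side [([205.3, 262.5], 0.95)]
pocket top [([188.3, 275.2], 0.7)]
pins side [([205.5, 264.6], 0.93)]
pins top []
shoulder side [([214.0, 264.1], 0.74)]
shoulder top [([190.1, 270.3], 0.84)]
cartridge side [([321.3, 266.0], 0.64)]
cartridge top [([209.0, 356.4], 0.54)]
spare_cartridge side [([271.8, 256.9], 0.57), ([267.4, 316.1], 0.18)]
spare_cartridge top [([208.4, 316.9], 0.61)]
collar side [([172.3, 228.4], 0.77), ([165.3, 228.3], 0.61), ([319.3, 265.0], 0.5)]
collar top [([201.2, 184.9], 0.76)]
collar_top side [([155.6, 225.2], 0.79), ([173.1, 274.1], 0.24)]
collar_top top [([203.2, 182.6], 0.64)]
collar_lands side [([164.5, 226.4], 0.55)]
collar_lands top [([205.2, 187.0], 0.71)]
{'clock': 1.05, 'joints': array([ 1.58159556e+00,  3.84673132e-01,  7.88285466e-03, -1.55291900e-06,
       -1.19403741e+00, -2.58618157e-01]), 'joint_vel': array([ 4.26228951e-05,  9.73374627e-04,  6.03660431e-04,  8.36756514e-04,
        1.78633661e-03, -2.40759911e-03]), 'joint_efforts': array([ 9.18182159e-04, -3.92099583e+01,  1.88618374e+01,  4.19065475e+00,
       -3.06063448e-04, -3.80479264e-06]), 'position': array([153.26568514, 605.87491993, 256.32135499]), 'ee_rot': array([ 9.92333004e-01, -1.23592913e-01,  1.39018840e-06,  1.56333866e-05]), 'contact_force': array([ 0.49732275,  0.25180676, -0.55760818]), 'wrist_torque': array([-0.01683621,  0.02643834, -0.00785298]), 'grasp_force': 0.0, 'gripper_width': 85.63975351380849}
```

```bash
python3 - <<'E'
import cv2
a=cv2.imread("pics/side0.png")
cv2.imwrite("pics/side0c.png",cv2.resize(a[120:370,150:400],(600,600),interpolation=cv2.INTER_CUBIC))
a=cv2.imread("pics/top0.png")
cv2.imwrite("pics/top0c.png",cv2.resize(a[60:300,110:430],(800,600),interpolation=cv2.INTER_CUBIC))
E
```

```text
(no output)
```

View pics/side0c.png

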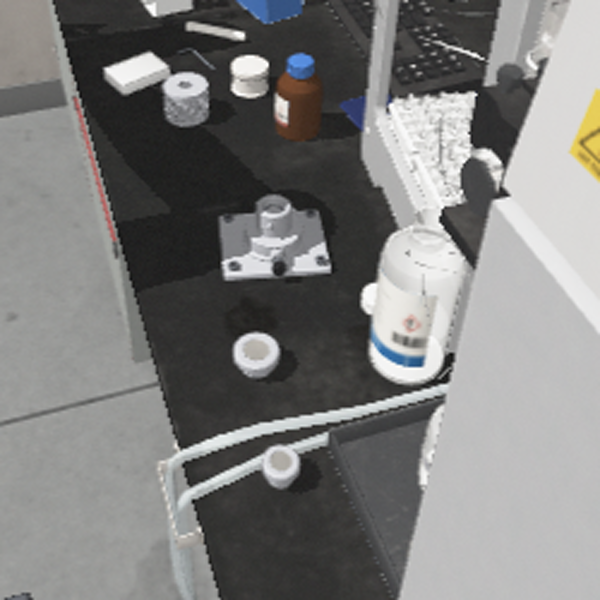

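View pics/top0c.png

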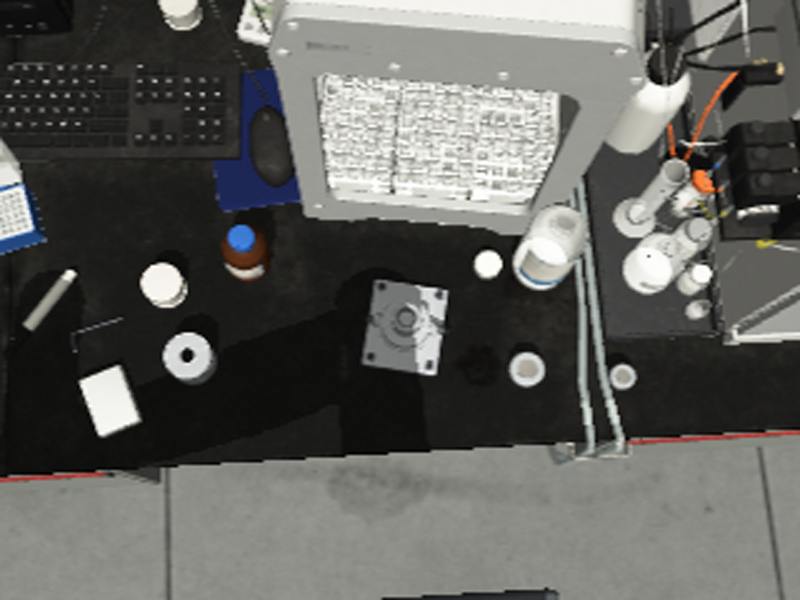

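```bash
cat > loc.py <<'E'
from h import *
S=imaging.get_image("side");T=imaging.get_image("top")
sc=lambda x,y:(120+y*250/600,150+x*250/600)
tc=lambda x,y:(60+y*.4,110+x*.4)
def t(n,s,p): 
    p,e=tri([ray(S,"side",s),ray(T,"top",p)]); print(n,p.round(1),np.round(e,1))
t("pocket",(205.3,262.5),(188.3,275.2)); t("cell",(226.4,265.6),(194,272)); t("shoulder",(214,264.1),(190.1,270.3))
t("collar",(172.3,228.4),(201.2,184.9)); t("collar_top",(155.6,225.2),(203.2,182.6))
t("cart_org",(321.3,266),(209,356.4)); t("spare",(271.8,256.9),(208.4,316.9))
t("cart_top_vis",sc(282,459),tc(622,375)); t("spare_top",sc(258,347),tc(526,368)); 
t("tubeL corner",sc(170,463),tc(566,452)); t("tubeR corner",sc(185,505),tc(625,450))
t("bottle top",sc(430,235),tc(563,225))
# tube lines: plane of the top line, intersect side ray
def line(n,ta,tb,pts):
    o,a=ray(T,"top",tc(*ta)); _,b=ray(T,"top",tc(*tb)); N=np.cross(a,b)
    for p in pts:
        q,d=ray(S,"side",sc(*p)); print(n,p,(q+d*(N@(o-q))/(N@d)).round(0))
line("L",(565,330),(592,440),[(200,452),(300,425),(400,400)])
line("R",(590,290),(618,440),[(200,497),(260,470),(320,445)])
line("L-with-lower",(565,330),(592,440),[(200,497),(260,470),(320,445)])
line("R-with-upper",(590,290),(618,440),[(200,452),(300,425),(400,400)])
E
python3 loc.py
```

```text
pocket [523.8  99.7  67.9] [1.3 1.3]
cell [529.9 105.5 -13.5] [6.8 6.8]
shoulder [530.8 112.2  25.2] [3.4 3.4]
collar [513.5 382.7 -28.3] [5.7 5.7]
collar_top [499.8 377.2  39.5] [0.1 0.1]
cart_org [ 454.4 -149.5   -6.5] [4.4 4.4]
spare [469.1 -28.9  -7.5] [0.9 0.9]
cart_top_vis [ 451.5 -148.4   25.9] [1.2 1.2]
spare_top [467.6 -34.5  24.7] [1.7 1.7]
tubeL corner [369.7 -85.  -39. ] [2. 2.]
tubeR corner [ 367.2 -148.5   -0.7] [4.1 4.1]
bottle top [602.9 -68.1 156.6] [2.1 2.1]
L (200, 452) [ 395. -107.    1.]
L (300, 425) [488. -98. -14.]
L (400, 400) [592. -89. -33.]
R (200, 497) [ 385. -142.   -6.]
R (260, 470) [ 438. -137.   -1.]
R (320, 445) [ 493. -132.    3.]
L-with-lower (200, 497) [ 390. -120.  -47.]
L-with-lower (260, 470) [ 447. -112.  -45.]
L-with-lower (320, 445) [ 507. -104.  -46.]
R-with-upper (200, 452) [ 390. -130.   38.]
R-with-upper (300, 425) [ 476. -126.   30.]
R-with-upper (400, 400) [ 570. -122.   20.]
```

```bash
cat >> h.py <<'E'
def go(p,s=None):
    s=s or read_state(); d=rot(s["ee_rot"]).T@(np.array(p,float)-s["position"]); return d.round(1)
def yaw(s=None):
    m=rot((s or read_state())["ee_rot"]); return np.degrees(np.arctan2(m[1,1],m[0,1])).round(2)
E
python3 -c "
from h import *
print(go([450,115,256]),yaw())"
```

```text
[4.081e+02 4.031e+02 3.000e-01] -104.2
```

>>> apply_moves(
  rows=[
    {"hand": 1, "delta_pos": [408, 403, 0], "yaw": 0},
    {"hand": 1, "delta_pos": [408, 403, 0], "yaw": 0},
    {"hand": 1, "delta_pos": [408, 403, 0], "yaw": 0},
    {"hand": 1, "delta_pos": [408, 403, 0], "yaw": 0},
    {"hand": 1, "delta_pos": [408, 403, 0], "yaw": 0},
    {"hand": 1, "delta_pos": [408, 403, 0], "yaw": 0},
    {"hand": 1, "delta_pos": [408, 403, 0], "yaw": 0},
    {"hand": 1, "delta_pos": [408, 403, 0], "yaw": 0},
    {"hand": 1, "delta_pos": [408, 403, 0], "yaw": 0},
    {"hand": 1, "delta_pos": [408, 403, 0], "yaw": 0},
    {"hand": 1, "delta_pos": [408, 403, 0], "yaw": 0},
    {"hand": 1, "delta_pos": [408, 403, 0], "yaw": 0},
  ],
)

```text
clock: 2.15
position: [412.5, 176.2, 256.9]
ee_rot: [0.992, -0.123, 0.0, -0.0]
contact_force: [-0.3, 1.1, -0.3]
gripper_width: 85.5
grasp_force: 0.0
```

```bash
python3 - <<'E'
from h import *
im=imaging.get_image("wrist"); save(im,"w1")
for q in ["pocket","pins","shoulder","cell","spare_cartridge","cartridge"]:
    for d in nets.pinpoint("wrist",q)[:2]:
        print(q,np.round(d["location"],1),round(d["score"],2),atz(ray(im,"wrist",d["location"]),{"pocket":60,"pins":51,"shoulder":30}.get(q,0)).round(1))
print(read_state()["position"],im["xyz"],go([385,-130,256]))
E
```

```text
pocket [ 53.  293.5] 0.55 [533.3 104.5  60. ]
pins [ 55.7 293.1] 0.84 [531.9 104.1  51. ]
pins [146.3  82.4] 0.68 [503.2 372.5  51. ]
shoulder [ 58.1 286.9] 0.95 [533.8 108.3  30. ]
cell [ 66.7 285.9] 0.76 [527.7 107.9   0. ]
cell [ 38.3 123.8] 0.47 [628.8 301.4   0. ]
spare_cartridge [ 92.9 398.7] 0.69 [467.6 -35.8   0. ]
cartridge [ 93.5 464. ] 0.92 [ 452.8 -152.2    0. ]
[411.5968475  178.93732766 256.38758624] [482.18506057 158.2095791  374.99540851] [4.950e+01 3.061e+02 3.000e-01]
```

View pics/w1.png

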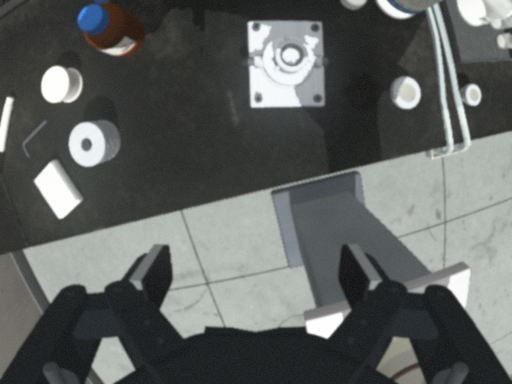

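>>> apply_moves(
  rows=[
    {"hand": 1, "delta_pos": [50, 306, 0], "yaw": 0},
    {"hand": 1, "delta_pos": [50, 306, 0], "yaw": 0},
    {"hand": 1, "delta_pos": [50, 306, 0], "yaw": 0},
    {"hand": 1, "delta_pos": [50, 306, 0], "yaw": 0},
    {"hand": 1, "delta_pos": [50, 306, 0], "yaw": 0},
    {"hand": 1, "delta_pos": [50, 306, 0], "yaw": 0},
    {"hand": 1, "delta_pos": [50, 306, 0], "yaw": 0},
    {"hand": 1, "delta_pos": [50, 306, 0], "yaw": 0},
    {"hand": 1, "delta_pos": [50, 306, 0], "yaw": 0},
  ],
)

```text
clock: 3.25
position: [385.2, -132.3, 256.3]
ee_rot: [0.992, -0.125, -0.0, 0.0]
contact_force: [-0.3, -0.4, 0.3]
gripper_width: 85.5
grasp_force: 0.0
```

```bash
python3 - <<'E'
from h import *
im=imaging.get_image("wrist"); save(im,"w2")
for q in ["spare_cartridge","cartridge","pocket","reagent_bottle"]:
    for d in nets.pinpoint("wrist",q)[:2]:
        print(q,np.round(d["location"],1),round(d["score"],2),atz(ray(im,"wrist",d["location"]),{"pocket":60,"pins":51,"shoulder":30}.get(q,0)).round(1))
s=read_state(); print(s["position"],im["xyz"],yaw(s))
cv2.imwrite("pics/w2c.png",cv2.resize(im["pixels"][20:250,150:450,::-1],(780,598),interpolation=cv2.INTER_CUBIC))
E
```

```text
spare_cartridge [123.4 165.5] 0.76 [470.2 -35.4   0. ]
cartridge [113.4 257.2] 0.92 [ 450.6 -151.9    0. ]
pocket [115.4  43.3] 0.76 [532.5 104.2  60. ]
pocket [ 22.6 164.4] 0.64 [577.5 -80.7  60. ]
reagent_bottle [ 22.5 164.9] 0.68 [600.8 -68.1   0. ]
[ 385.75857693 -129.58859427  256.36505882] [ 454.95670109 -150.2866137   374.34520804] -104.04
```

View pics/w2c.png

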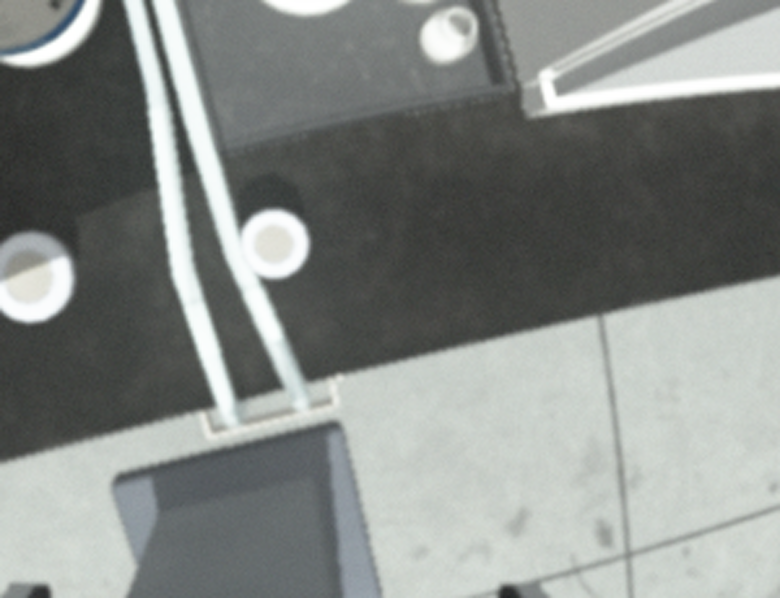

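```bash
cat > m.py <<'E'
from h import *
im={c:imaging.get_image(c) for c in("side","top","wrist")}
sc=lambda x,y:(120+y*250/600,150+x*250/600)
tc=lambda x,y:(60+y*.4,110+x*.4)
wc=lambda x,y:(20+y/2.6,150+x/2.6)
g=[ray(im["wrist"],"wrist",wc(274,244)),ray(im["side"],"side",sc(282,459)),ray(im["top"],"top",tc(622,375))]
print(tri(g), tri(g[:2]), [atz(x,26).round(1) for x in g])
o,a=ray(im["top"],"top",tc(590,290)); _,b=ray(im["top"],"top",tc(618,440)); N=np.cross(a,b)
for p in [(220,215),(243,260),(270,325)]:
    q,d=ray(im["wrist"],"wrist",wc(*p)); print((q+d*(N@(o-q))/(N@d)).round(0))
print(go([451,-150,150]))
E
python3 m.py
```

```text
(array([ 451.60878098, -147.7172041 ,   25.57072786]), [1.052680982649134, 1.3173695860155306, 1.3543716216529182]) (array([ 452.37187716, -146.99304224,   24.14123917]), [0.8700116996485079, 0.8700116996486957]) [array([ 451.6, -146.7,   26. ]), array([ 452.8, -148.4,   26. ]), array([ 450.3, -148.2,   26. ])]
[ 470. -127.   29.]
[ 448. -131.   18.]
[ 415. -136.   11.]
[ 68.3   3.6 106.4]
```

>>> apply_moves(
  rows=[
    {"hand": 0.1, "delta_pos": [67, 6, 100], "yaw": 1.15},
    {"hand": 0.1, "delta_pos": [67, 6, 100], "yaw": 1.15},
    {"hand": 0.1, "delta_pos": [67, 6, 100], "yaw": 1.15},
    {"hand": 0.1, "delta_pos": [67, 6, 100], "yaw": 1.15},
    {"hand": 0.1, "delta_pos": [67, 6, 100], "yaw": 1.15},
    {"hand": 0.1, "delta_pos": [67, 6, 100], "yaw": 1.15},
    {"hand": 0.1, "delta_pos": [67, 6, 100], "yaw": 1.15},
    {"hand": 0.1, "delta_pos": [67, 6, 100], "yaw": 1.15},
    {"hand": 0.1, "delta_pos": [67, 6, 100], "yaw": 1.15},
    {"hand": 0.1, "delta_pos": [67, 6, 100], "yaw": 1.15},
    {"hand": 0.1, "delta_pos": [67, 6, 100], "yaw": 1.15},
  ],
)

```text
clock: 4.57
position: [449.2, -152.5, 156.3]
ee_rot: [0.766, -0.643, 0.0, -0.0]
contact_force: [-0.5, 0.2, -0.3]
gripper_width: 46.9
grasp_force: 0.0
```

```bash
python3 - <<'E'
from h import *
im=imaging.get_image("wrist"); save(im,"w3")
for q in ["cartridge"]:
    for f in (nets.pinpoint,nets.find_in):
      for d in f("wrist",q)[:2]:
        print(q,np.round(d["location"],1),round(d["score"],2),atz(ray(im,"wrist",d["location"]),0).round(1))
s=read_state(); print(s["position"],im["xyz"],yaw(s),s["joints"][5],s["gripper_width"])
cv2.imwrite("pics/w3c.png",cv2.resize(im["pixels"][60:320,90:430,::-1],(784,600),interpolation=cv2.INTER_CUBIC))
E
```

```text
cartridge [189.5 251.3] 0.62 [ 452.1 -149.5   -0. ]
cartridge [193.6 252.4] 0.78 [ 450.4 -145.6    0. ]
[ 449.00468002 -152.79276904  156.3259857 ] [ 461.3421237 -223.8819824  274.3740283] -169.99 0.1589329913163188 46.80998526941964
```

View pics/w3c.png

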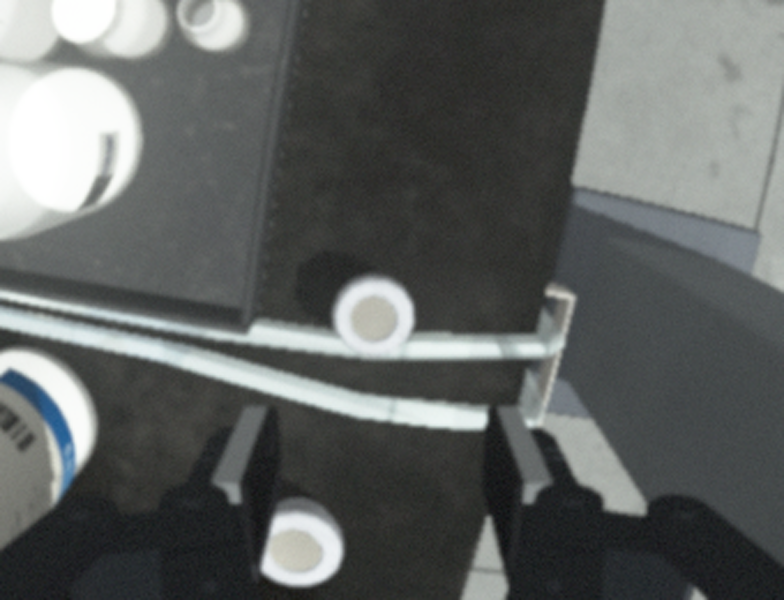

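```bash
cat > m2.py <<'E'
from h import *
im=imaging.get_image("wrist")
w=lambda x,y:(60+y/2.307,90+x/2.307)
r=ray(im,"wrist",w(374,313)); print(atz(r,26).round(1))
for p in [(300,338),(373,343),(450,347)]: print("tube",[atz(ray(im,"wrist",w(*p)),z).round(0) for z in(5,15)])
print("tray",[atz(ray(im,"wrist",w(258,290)),z).round(0) for z in(0,28)])
E
python3 m2.py
```

```text
[ 451.2 -151.4   26. ]
tube [array([ 479., -129.,    5.]), array([ 478., -133.,   15.])]
tube [array([ 449., -132.,    5.]), array([ 449., -136.,   15.])]
tube [array([ 417., -136.,    5.]), array([ 418., -139.,   15.])]
tray [array([ 500., -145.,    0.]), array([ 496., -153.,   28.])]
```

```bash
python3 -c "
from h import *
print(go([451.5,-148.5,40]))"
```

```text
[ -3.9  -3.3 116.3]
```

>>> apply_moves(
  rows=[
    {"hand": 0.1, "delta_pos": [-4, -3, 40], "yaw": 0},
    {"hand": 0.1, "delta_pos": [-4, -3, 75], "yaw": 0},
    {"hand": 0.1, "delta_pos": [-4, -3, 100], "yaw": 0},
    {"hand": 0.1, "delta_pos": [-4, -3, 116], "yaw": 0},
    {"hand": 0.1, "delta_pos": [-4, -3, 116], "yaw": 0},
    {"hand": -0.6, "delta_pos": [-4, -3, 116], "yaw": 0},
    {"hand": -0.6, "delta_pos": [-4, -3, 116], "yaw": 0},
    {"hand": -0.6, "delta_pos": [-4, -3, 116], "yaw": 0},
    {"hand": -0.6, "delta_pos": [-4, -3, 116], "yaw": 0},
  ],
)

```text
clock: 5.52
position: [452.0, -148.7, 41.6]
ee_rot: [0.766, -0.643, 0.001, -0.001]
contact_force: [0.8, -1.0, 0.3]
gripper_width: 28.0
grasp_force: 59.1
```

```bash
python3 - <<'E'
from h import *
im=imaging.get_image("wrist"); save(im,"w4")
for f in (nets.pinpoint,nets.find_in):
  for d in f("wrist","cartridge")[:2]:
    print(np.round(d["location"],1),round(d["score"],2),atz(ray(im,"wrist",d["location"]),0).round(1),atz(ray(im,"wrist",d["location"]),26).round(1))
s=read_state(); print(s["position"],s["gripper_width"],s["grasp_force"],s["contact_force"],s["joints"])
cv2.imwrite("pics/w4c.png",cv2.resize(im["pixels"][180:340,160:350,::-1],(712,600),interpolation=cv2.INTER_CUBIC))
E
```

```text
[235.  253.4] 0.67 [ 453.1 -149.7    0. ] [ 454.8 -161.2   26. ]
[250.4 255.9] 0.94 [ 449.9 -140.     0. ] [ 452.1 -153.    26. ]
[ 451.55484667 -148.7122185    41.10301875] 27.59218642700911 59.27613437175751 [0.06679204 0.60369606 1.4855339 ] [ 2.46723759e-02  4.21560866e-01 -6.11377422e-01  4.85329539e-05
 -5.36001777e-01  1.48346036e-01]
```

View pics/w4c.png

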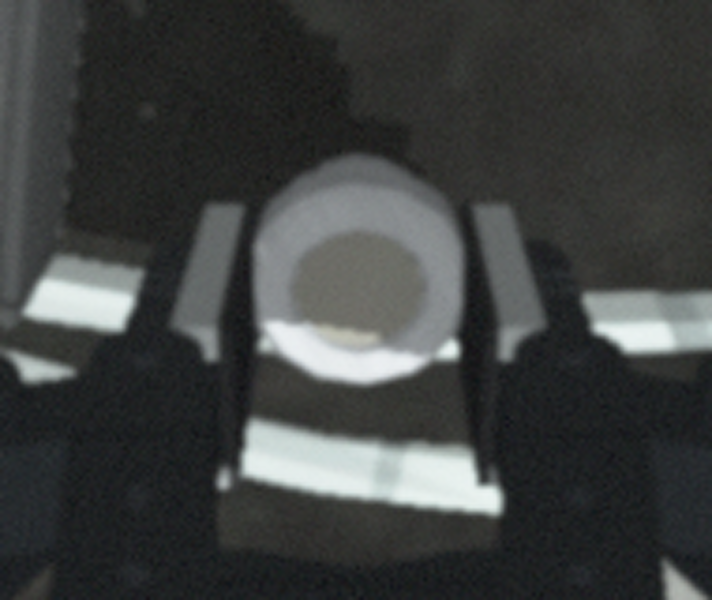

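>>> apply_moves(
  rows=[
    {"hand": 0.1, "delta_pos": [0, 0, 0], "yaw": 0},
    {"hand": 0.1, "delta_pos": [0, 0, 0], "yaw": 0},
    {"hand": 0.1, "delta_pos": [0, 0, 0], "yaw": -0.12},
    {"hand": 0.1, "delta_pos": [0, 0, 0], "yaw": -0.24},
    {"hand": 0.1, "delta_pos": [0, 0, 0], "yaw": -0.36},
    {"hand": 0.1, "delta_pos": [0, 0, 0], "yaw": -0.48},
    {"hand": 0.1, "delta_pos": [0, 0, 0], "yaw": -0.6},
    {"hand": 0.1, "delta_pos": [0, 0, 0], "yaw": -0.72},
    {"hand": 0.1, "delta_pos": [0, 0, 0], "yaw": -0.84},
    {"hand": 0.1, "delta_pos": [0, 0, 0], "yaw": -0.96},
    {"hand": 0.1, "delta_pos": [0, 0, 0], "yaw": -1.08},
    {"hand": 0.1, "delta_pos": [0, 0, 0], "yaw": -1.2},
  ],
)

```text
clock: 6.67
position: [451.2, -148.7, 40.4]
ee_rot: [0.995, -0.096, 0.0, 0.0]
contact_force: [0.3, 0.6, 0.2]
gripper_width: 47.1
grasp_force: 0.0
```

>>> apply_moves(
  rows=[
    {"hand": 0.1, "delta_pos": [0, 0, 0], "yaw": -0.12},
    {"hand": 0.1, "delta_pos": [0, 0, 0], "yaw": -0.2},
    {"hand": 0.1, "delta_pos": [0, 0, 0], "yaw": -0.2},
    {"hand": -0.6, "delta_pos": [0, 0, 0], "yaw": -0.2},
    {"hand": -0.6, "delta_pos": [0, 0, 0], "yaw": -0.2},
    {"hand": -0.6, "delta_pos": [0, 0, 0], "yaw": -0.2},
    {"hand": -0.6, "delta_pos": [0, 0, 0], "yaw": -0.2},
    {"hand": -0.6, "delta_pos": [0, 0, -20], "yaw": -0.2},
    {"hand": -0.6, "delta_pos": [0, 0, -60], "yaw": -0.2},
    {"hand": -0.6, "delta_pos": [0, 0, -100], "yaw": -0.2},
    {"hand": -0.6, "delta_pos": [0, 0, -120], "yaw": -0.2},
    {"hand": -0.6, "delta_pos": [0, 0, -120], "yaw": -0.2},
  ],
)

```text
clock: 7.67
position: [454.2, -148.9, 165.2]
ee_rot: [1.0, 0.001, 0.006, 0.0]
contact_force: [0.0, 0.6, 0.3]
gripper_width: 28.0
grasp_force: 59.3
```

```bash
python3 - <<'E'
from h import *
s=read_state(); print(s["position"],s["gripper_width"],s["grasp_force"],yaw(s))
print(go([450,50,161]))
E
```

```text
[ 454.1533243  -148.90261438  165.20676193] 28.005559091023795 59.267361760139465 -89.87
[  -3.7 -198.9    4. ]
```

>>> apply_moves(
  rows=[
    {"hand": -0.6, "delta_pos": [4, -254, -10], "yaw": 0},
    {"hand": -0.6, "delta_pos": [4, -254, -10], "yaw": 0},
    {"hand": -0.6, "delta_pos": [4, -254, -10], "yaw": 0},
    {"hand": -0.6, "delta_pos": [4, -254, -10], "yaw": 0},
    {"hand": -0.6, "delta_pos": [4, -254, -10], "yaw": 0},
    {"hand": -0.6, "delta_pos": [4, -254, -10], "yaw": 0},
    {"hand": -0.6, "delta_pos": [4, -254, -10], "yaw": 0},
    {"hand": -0.6, "delta_pos": [4, -254, -10], "yaw": 0},
    {"hand": -0.6, "delta_pos": [4, -254, -10], "yaw": 0},
  ],
)

```text
clock: 8.42
position: [453.7, 105.1, 169.2]
ee_rot: [1.0, 0.001, -0.001, 0.001]
contact_force: [-0.2, -0.4, -0.5]
gripper_width: 27.9
grasp_force: 59.4
```

```bash
python3 - <<'E'
from h import *
cam={c:imaging.get_image(c) for c in("wrist","side","top")}
im=cam["wrist"]; save(im,"w5")
for q,z in [("pocket",60),("pins",51),("shoulder",30),("cell",0)]:
    rs=[]
    for c in cam:
        d=nets.pinpoint(c,q)
        if d: rs.append(ray(cam[c],c,d[0]["location"])); print(q,c,np.round(d[0]["location"],1),round(d[0]["score"],2),atz(rs[-1],z).round(1))
    print(tri(rs)) if len(rs)>1 else 0
for d in nets.pinpoint("wrist","cartridge")[:2]: print("cart",d)
s=read_state(); print(s["position"],im["xyz"],yaw(s))
cv2.imwrite("pics/w5c.png",cv2.resize(im["pixels"][110:350,130:400,::-1],(675,600),interpolation=cv2.INTER_CUBIC))
E
```

```text
pocket side [203.2 264.1] 0.89 [534.4 114.3  60. ]
pins wrist [171.2 387.5] 0.35 [478.2  -9.9  51. ]
pins side [209.3 264.5] 0.56 [531.5 102.2  51. ]
(array([498.47555729,  25.59722184, 127.45176475]), [5.142631396893668, 5.142631396893655])
shoulder side [213.4 266.2] 0.82 [538.4 108.2  30. ]
shoulder top [217.7 153.5] 0.23 [462.9 466.5  30. ]
(array([ 616.53987115,  561.74150708, -408.2043861 ]), [83.5036161551265, 83.5036161551264])
cell side [226.4 263.2] 0.78 [526.6  95.2   0. ]
cart {'location': [235.5, 256.5], 'score': 0.76}
[454.55969681 105.34088427 170.33838564] [525.9511058  105.27657007 287.07734771] -89.87
```

View pics/w5c.png

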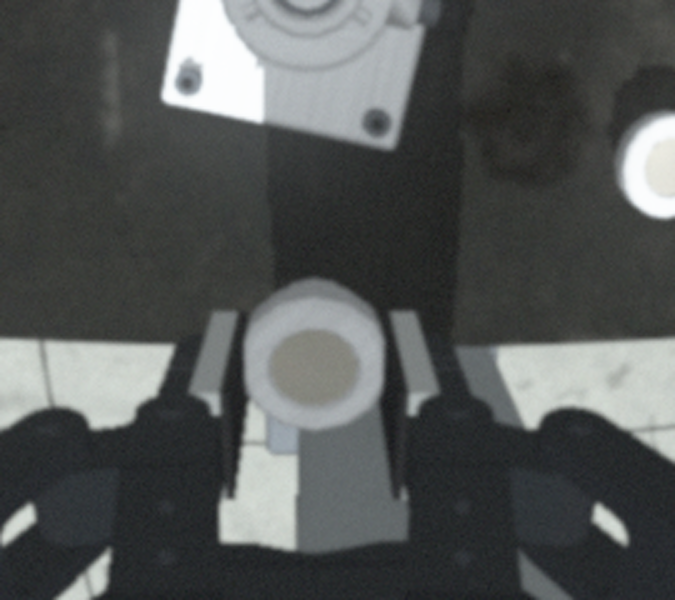

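```bash
cat > fit.py <<'E'
from h import *
from scipy.optimize import minimize
def proj(im,P):
    c=(P-np.array(im["xyz"]))@rot(im["rotation"]); t=np.arctan2(np.hypot(c[:,0],c[:,1]),c[:,2]); h=np.hypot(c[:,0],c[:,1])+1e-9
    return im["cx"]+im["fx"]*t*c[:,0]/h, im["cy"]+im["fy"]*t*c[:,1]/h
A=np.linspace(0,2*np.pi,120)
def fitc(im,circ,x0,span=9,angles=A):
    g=cv2.GaussianBlur(cv2.cvtColor(im["pixels"],cv2.COLOR_RGB2GRAY).astype(np.float32),(0,0),1.2)
    gx=cv2.Sobel(g,cv2.CV_32F,1,0);gy=cv2.Sobel(g,cv2.CV_32F,0,1); m=np.minimum(np.hypot(gx,gy),60)
    best=[]
    for dx in np.arange(-span,span+.1,.5):
        for dy in np.arange(-span,span+.1,.5):
            v=0
            for r,z in circ:
                u,w=proj(im,np.c_[x0[0]+dx+r*np.cos(angles),x0[1]+dy+r*np.sin(angles),0*angles+z])
                v+=cv2.remap(m,u.astype(np.float32)[None],w.astype(np.float32)[None],cv2.INTER_LINEAR,borderMode=cv2.BORDER_CONSTANT).mean()
            best.append((v,x0[0]+dx,x0[1]+dy))
    best.sort(reverse=True); return np.round(best[:3],1).tolist()
E
python3 - <<'E'
from fit import *
im=imaging.get_image("wrist"); s=read_state(); p=s["position"]; print(p)
print("flange",fitc(im,[(15.5,p[2]-15)],p[:2],6))
print("all",fitc(im,[(30,30),(18,60),(12.5,60)],(531,104)))
for c in [(30,30),(18,60),(12.5,60)]: print(c,fitc(im,[c],(531,104)))
u,v=proj(im,np.array([[531,104,60.]])); print(u,v)
r=int(v[0]);c=int(u[0])
cv2.imwrite("pics/w6c.png",cv2.resize(im["pixels"][max(0,r-50):r+50,c-65:c+65,::-1],(780,600),interpolation=cv2.INTER_CUBIC)); print(max(0,r-50),c-65)
E
```

```text
[454.56108056 105.37217087 170.32169959]
flange [[55.5, 455.1, 104.9], [55.4, 455.6, 104.9], [55.1, 455.1, 105.4]]
all [[118.6, 531.5, 107.0], [117.5, 531.5, 106.5], [117.3, 531.5, 107.5]]
(30, 30) [[35.6, 530.0, 107.5], [35.4, 530.0, 107.0], [35.3, 530.5, 107.5]]
(18, 60) [[38.5, 522.5, 112.5], [38.4, 522.5, 113.0], [38.4, 523.0, 113.0]]
(12.5, 60) [[60.0, 532.5, 107.0], [60.0, 532.5, 106.5], [60.0, 532.5, 107.5]]
[256.9460274] [104.60375111]
54 191
```

View pics/w6c.png

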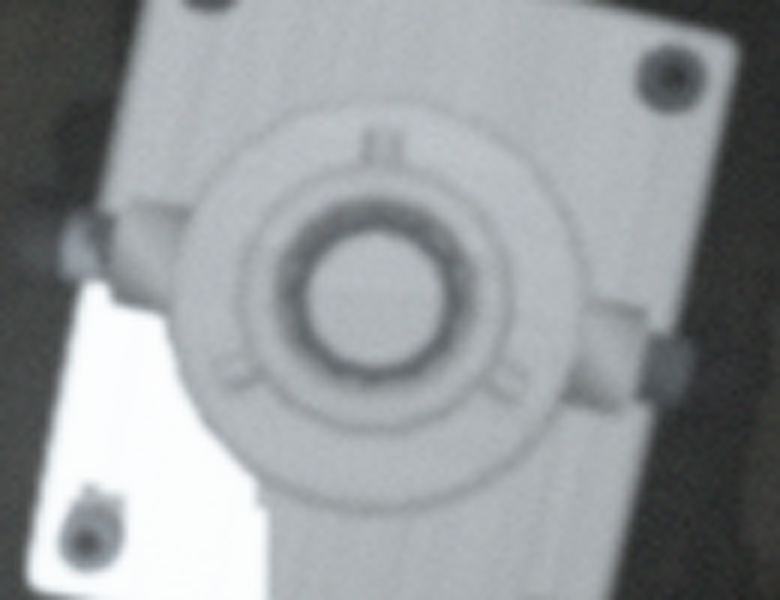

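```bash
python3 - <<'E'
from h import *
im=imaging.get_image("wrist")
print(im["xyz"])
for l,z in [((103.8,253.7),60),((102.7,253.7),60),((105.2,254),30)]: print(atz(ray(im,"wrist",l),z).round(1))
c=atz(ray(im,"wrist",(103.8,253.7)),60)
for p in [(383,145),(237,377),(508,381)]:
    d=atz(ray(im,"wrist",(54+p[1]/6,191+p[0]/6)),51)-c; print(np.degrees(np.arctan2(d[1],d[0])).round(1),np.hypot(*d[:2]))
print(go([531.5,106.5,130]))
E
```

```text
[526.52707223 105.36641459 288.3838849 ]
[531.6 106.5  60. ]
[532.4 106.5  60. ]
[531.1 106.4  30. ]
-2.2 20.783571210480336
118.8 20.97352128599841
-121.4 20.325975344247283
[76.9 -1.  40.3]
```

>>> apply_moves(
  rows=[
    {"hand": -0.6, "delta_pos": [40, -1.4, 0], "yaw": 0},
    {"hand": -0.6, "delta_pos": [76.7, -1.4, 0], "yaw": 0},
    {"hand": -0.6, "delta_pos": [76.7, -1.4, 35], "yaw": 0},
    {"hand": -0.6, "delta_pos": [76.7, -1.4, 60], "yaw": 0},
    {"hand": -0.6, "delta_pos": [76.7, -1.4, 60], "yaw": 0},
    {"hand": -0.6, "delta_pos": [76.7, -1.4, 60], "yaw": 0},
  ],
)

```text
clock: 9.82
position: [530.6, 106.4, 109.3]
ee_rot: [1.0, 0.001, -0.002, 0.001]
contact_force: [0.4, 0.8, 0.9]
gripper_width: 28.0
grasp_force: 59.4
```

```bash
python3 - <<'E'
from fit import *
im=imaging.get_image("wrist"); s=read_state(); p=s["position"]; print(p,yaw(s))
print("flange",fitc(im,[(15.5,p[2]-15)],p[:2],6))
print("body",fitc(im,[(30,30)],(531.5,106.5),6))
print("plate")
cam={c:imaging.get_image(c) for c in("side","top")}
for c in cam:
  for q in("cartridge","shoulder"):
    d=nets.pinpoint(c,q); print(c,q,[(np.round(x["location"],1).tolist(),round(x["score"],2),atz(ray(cam[c],c,x["location"]),p[2]-41 if q=="cartridge" else 30).round(1).tolist()) for x in d[:2]])
E
```

```text
[531.68517306 107.00136082 110.95732264] -89.82
flange [[57.7, 531.7, 106.0], [57.0, 531.2, 106.0], [56.1, 531.7, 106.5]]
body [[41.3, 531.5, 106.5], [41.3, 531.0, 106.5], [41.2, 531.5, 106.0]]
plate
side cartridge [([207.9, 264.0], 0.57, [524.9, 87.8, 70.0]), ([267.5, 316.3], 0.15, [567.8, -111.1, 70.0])]
side shoulder [([214.5, 267.1], 0.66, [539.2, 103.7, 30.0])]
top cartridge [([189.5, 270.3], 0.22, [519.3, 114.6, 70.0])]
top shoulder [([188.3, 270.6], 0.67, [531.8, 111.6, 30.0])]
```

Well aligned (flange and body fits coincide). Insert.

>>> apply_moves(
  rows=[
    {"hand": -0.6, "delta_pos": [0, 0, 5], "yaw": 0},
    {"hand": -0.6, "delta_pos": [0, 0, 9], "yaw": 0},
    {"hand": -0.6, "delta_pos": [0, 0, 12], "yaw": 0},
    {"hand": -0.6, "delta_pos": [0, 0, 14], "yaw": 0},
    {"hand": -0.6, "delta_pos": [0, 0, 16], "yaw": 0},
    {"hand": -0.6, "delta_pos": [0, 0, 17], "yaw": 0},
    {"hand": -0.6, "delta_pos": [0, 0, 18], "yaw": 0},
    {"hand": -0.6, "delta_pos": [0, 0, 18], "yaw": 0},
  ],
)

```text
clock: 10.83
position: [531.2, 106.8, 92.1]
ee_rot: [1.0, 0.001, -0.0, 0.0]
contact_force: [0.0, -0.3, 0.1]
gripper_width: 28.0
grasp_force: 59.4
```

>>> apply_moves(
  rows=[
    {"hand": 0.2, "delta_pos": [0, 0, 0], "yaw": 0},
    {"hand": 0.2, "delta_pos": [0, 0, 0], "yaw": 0},
    {"hand": 0.2, "delta_pos": [0, 0, 0], "yaw": 0},
    {"hand": 0.2, "delta_pos": [0, 0, -20], "yaw": 0},
    {"hand": 0.2, "delta_pos": [0, 0, -60], "yaw": 0},
    {"hand": 0.2, "delta_pos": [-50, 0, -90], "yaw": 0},
    {"hand": 0.2, "delta_pos": [-77, 0, -90], "yaw": 0},
    {"hand": 0.2, "delta_pos": [-77, 0, -90], "yaw": 0},
    {"hand": 0.2, "delta_pos": [-77, 0, -90], "yaw": 0},
  ],
)

```text
clock: 11.58
position: [452.8, 106.6, 183.7]
ee_rot: [1.0, 0.002, 0.001, -0.001]
contact_force: [0.1, -0.4, 0.5]
gripper_width: 51.0
grasp_force: 0.0
```

```bash
python3 - <<'E'
from fit import *
im=imaging.get_image("wrist"); s=read_state(); p=s["position"]; print(p,yaw(s),s["joints"].round(2),s["gripper_width"])
print("flange",[(z,fitc(im,[(15.5,z)],(531.5,106.5),6)[0]) for z in (76,84)])
print("body",fitc(im,[(30,30)],(531.5,106.5),6))
print(go([430,378,200]))
u,v=proj(im,np.array([[531,107,70.]])); r=int(v[0]);c=int(u[0])
cv2.imwrite("pics/w7c.png",cv2.resize(im["pixels"][max(0,r-50):r+50,c-65:c+65,::-1],(520,400),interpolation=cv2.INTER_CUBIC))
E
```

```text
[454.05117185 106.87298145 183.30469197] -89.82 [ 0.58  0.19 -0.48  0.   -0.91  0.99] 51.119000694036366
flange [(76, [37.9, 534.0, 106.5]), (84, [37.0, 531.0, 107.0])]
body [[35.5, 530.0, 107.0], [35.4, 530.0, 107.5], [34.8, 530.5, 107.0]]
[ -23.1 -271.2  -16.4]
```

View pics/w7c.png

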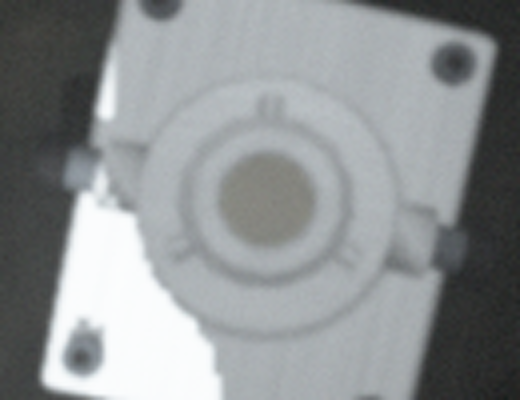

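>>> apply_moves(
  rows=[
    {"hand": 1, "delta_pos": [-23, -271, -16], "yaw": 0},
    {"hand": 1, "delta_pos": [-23, -271, -16], "yaw": 0},
    {"hand": 1, "delta_pos": [-23, -271, -16], "yaw": 0},
    {"hand": 1, "delta_pos": [-23, -271, -16], "yaw": 0},
    {"hand": 1, "delta_pos": [-23, -271, -16], "yaw": 0},
    {"hand": 1, "delta_pos": [-23, -271, -16], "yaw": 0},
    {"hand": 1, "delta_pos": [-23, -271, -16], "yaw": 0},
    {"hand": 1, "delta_pos": [-23, -271, -16], "yaw": 0},
    {"hand": 1, "delta_pos": [-23, -271, -16], "yaw": 0},
    {"hand": 1, "delta_pos": [-23, -271, -16], "yaw": 0},
  ],
)

```text
clock: 12.47
position: [430.9, 377.3, 197.2]
ee_rot: [1.0, 0.001, -0.001, 0.001]
contact_force: [0.9, 0.4, -0.2]
gripper_width: 85.4
grasp_force: 0.0
```

```bash
python3 - <<'E'
from fit import *
im=imaging.get_image("wrist"); s=read_state(); p=s["position"]; print(p,yaw(s),s["joints"].round(2),s["gripper_width"])
for q,z in [("collar",0),("collar_top",46),("collar_lands",6)]:
    for d in nets.pinpoint("wrist",q)[:2]: print(q,np.round(d["location"],1),round(d["score"],2),atz(ray(im,"wrist",d["location"]),z).round(1))
print(fitc(im,[(28,46),(8.5,46)],(502,376),10),fitc(im,[(8.5,46)],(502,376),10)[0])
for z in (36,41,46,51,56): print(z,fitc(im,[(28,z)],(502,376),10)[0],fitc(im,[(8.5,z)],(502,376),10)[0])
E
```

```text
[430.99860823 376.82095057 197.57272328] -89.94 [ 1.    0.35 -0.21 -0.   -1.02  0.57] 85.68726972515907
collar [106.8 261.2] 0.56 [506.5 370.6   0. ]
collar [103.1 499.4] 0.41 [540.6  47.4   0. ]
collar_top [110.4 259.7] 0.56 [502.7 372.9  46. ]
[[120.0, 505.5, 371.0], [120.0, 505.5, 370.5], [120.0, 505.5, 370.0]] [60.0, 505.5, 371.0]
36 [60.0, 505.0, 370.0] [60.0, 506.0, 370.5]
41 [60.0, 505.5, 370.5] [60.0, 506.0, 370.0]
46 [60.0, 506.0, 371.0] [60.0, 505.5, 371.0]
51 [60.0, 505.5, 371.0] [60.0, 505.5, 370.5]
56 [60.0, 505.0, 370.5] [60.0, 505.5, 370.0]
```

>>> apply_moves(
  rows=[
    {"hand": 0.65, "delta_pos": [38, 3, 15], "yaw": 0},
    {"hand": 0.65, "delta_pos": [74, 5.5, 30], "yaw": 0},
    {"hand": 0.65, "delta_pos": [74, 5.5, 60], "yaw": 0},
    {"hand": 0.65, "delta_pos": [74, 5.5, 95], "yaw": 0},
    {"hand": 0.65, "delta_pos": [74, 5.5, 125], "yaw": 0},
    {"hand": 0.65, "delta_pos": [74, 5.5, 150], "yaw": 0},
    {"hand": 0.65, "delta_pos": [74, 5.5, 165], "yaw": 0},
    {"hand": 0.65, "delta_pos": [74, 5.5, 165], "yaw": 0},
    {"hand": 0.65, "delta_pos": [74, 5.5, 165], "yaw": 0},
    {"hand": 0, "delta_pos": [74, 5.5, 165], "yaw": 0},
    {"hand": 0, "delta_pos": [74, 5.5, 165], "yaw": 0},
    {"hand": 0, "delta_pos": [74, 5.5, 165], "yaw": 0},
  ],
)

```text
clock: 13.67
position: [505.7, 373.1, 35.6]
ee_rot: [1.0, 0.001, 0.001, -0.001]
contact_force: [-0.2, -0.4, 3.4]
gripper_width: 54.7
grasp_force: 63.6
```

>>> apply_moves(
  rows=[
    {"hand": 0.55, "delta_pos": [0, 0, 0], "yaw": 0},
    {"hand": 0.55, "delta_pos": [0, 0, 0], "yaw": 0},
    {"hand": 0.55, "delta_pos": [0, 0, 0], "yaw": 0.12},
    {"hand": 0.55, "delta_pos": [0, 0, 0], "yaw": 0.24},
    {"hand": 0.55, "delta_pos": [0, 0, 0], "yaw": 0.36},
    {"hand": 0.55, "delta_pos": [0, 0, 0], "yaw": 0.48},
    {"hand": 0.55, "delta_pos": [0, 0, 0], "yaw": 0.6},
    {"hand": 0.55, "delta_pos": [0, 0, 0], "yaw": 0.72},
    {"hand": 0.55, "delta_pos": [0, 0, 0], "yaw": 0.84},
    {"hand": 0.55, "delta_pos": [0, 0, 0], "yaw": 0.96},
    {"hand": 0.55, "delta_pos": [0, 0, 0], "yaw": 1.08},
    {"hand": 0.55, "delta_pos": [0, 0, 0], "yaw": 1.2},
  ],
)

```text
clock: 14.67
position: [504.6, 372.5, 33.4]
ee_rot: [0.824, -0.566, -0.0, -0.0]
contact_force: [0.2, -0.8, 0.7]
gripper_width: 66.0
grasp_force: 0.0
```

>>> apply_moves(
  rows=[
    {"hand": 0.55, "delta_pos": [0, 0, 0], "yaw": 0.12},
    {"hand": 0.55, "delta_pos": [0, 0, 0], "yaw": 0.24},
    {"hand": 0.55, "delta_pos": [0, 0, 0], "yaw": 0.37},
    {"hand": 0.55, "delta_pos": [0, 0, 0], "yaw": 0.37},
    {"hand": 0.55, "delta_pos": [0, 0, 0], "yaw": 0.37},
    {"hand": 0, "delta_pos": [0, 0, 0], "yaw": 0.37},
    {"hand": 0, "delta_pos": [0, 0, 0], "yaw": 0.37},
    {"hand": 0, "delta_pos": [0, 0, 0], "yaw": 0.37},
    {"hand": 0, "delta_pos": [0, 0, 0], "yaw": 0.37},
    {"hand": 0, "delta_pos": [0, 0, 0], "yaw": 0.37},
  ],
)

```text
clock: 15.5
position: [504.9, 372.6, 33.8]
ee_rot: [0.709, -0.706, 0.0, -0.0]
contact_force: [-0.2, 0.4, 3.8]
gripper_width: 54.8
grasp_force: 63.6
```

```bash
python3 - <<'E'
from h import *
s=read_state(); print(s)
print(yaw(s))
E
```

```text
{'clock': 15.5, 'joints': array([ 8.93372380e-01,  6.15832347e-01, -2.28369325e-01,  2.97320284e-04,
       -7.25703359e-01, -8.89562147e-01]), 'joint_vel': array([ 0.00151196,  0.00032327,  0.0005085 , -0.00105752,  0.00049226,
       -0.00474273]), 'joint_efforts': array([ -0.34833726, -42.6586175 ,  12.6355201 ,   2.66826645,
         0.08662281,  -0.08326282]), 'position': array([504.89135809, 372.61803623,  33.78494204]), 'ee_rot': array([ 7.08530991e-01, -7.05679549e-01,  5.09739934e-05, -4.53593403e-04]), 'contact_force': array([-0.23221558,  0.3803946 ,  3.83018947]), 'wrist_torque': array([0.00916198, 0.16125602, 0.11051583]), 'grasp_force': 63.58412392437458, 'gripper_width': 54.766302829285706}
-179.77
```

>>> apply_moves(
  rows=[
    {"hand": 0, "delta_pos": [0, 0, -15], "yaw": 0},
    {"hand": 0, "delta_pos": [0, 0, -50], "yaw": 0},
    {"hand": 0, "delta_pos": [0, 0, -90], "yaw": 0},
    {"hand": 0, "delta_pos": [20, -2, -110], "yaw": 0},
    {"hand": 0, "delta_pos": [58, -8, -110], "yaw": 0},
    {"hand": 0, "delta_pos": [98, -12, -110], "yaw": 0},
    {"hand": 0, "delta_pos": [138, -16, -110], "yaw": 0},
    {"hand": 0, "delta_pos": [178, -20, -110], "yaw": 0},
    {"hand": 0, "delta_pos": [218, -24, -110], "yaw": 0},
    {"hand": 0, "delta_pos": [250, -26, -110], "yaw": 0},
    {"hand": 0, "delta_pos": [266, -26, -110], "yaw": 0},
    {"hand": 0, "delta_pos": [266, -26, -110], "yaw": 0},
  ],
)

```text
clock: 16.5
position: [530.1, 102.8, 142.3]
ee_rot: [-0.706, 0.708, 0.001, -0.001]
contact_force: [-0.7, -0.3, -0.6]
gripper_width: 54.4
grasp_force: 63.8
```

```bash
python3 - <<'E'
from fit import *
im=imaging.get_image("wrist"); s=read_state(); p=s["position"]; print(p,yaw(s),s["joints"].round(2),s["gripper_width"],s["contact_force"])
print("collar",fitc(im,[(28,p[2]+12.2),(8.5,p[2]+12.2)],p[:2],6)[0],fitc(im,[(8.5,p[2]+12.2)],p[:2],6)[0])
h=A[(A>3.4)&(A<6.0)]
print("body",fitc(im,[(30,30)],(531.5,106.5),6,h))
for z in (8,12.2,16): print(z,fitc(im,[(28,p[2]+z)],p[:2],6,h)[0])
print(go([531.2,106.8,100]))
E
```

```text
[530.68538529 104.46002636 142.55165383] 179.98 [ 0.49  0.36 -0.35 -0.   -0.86 -0.49] 54.28618643423825 [-0.06567371  0.15421469 -1.20700719]
collar [105.1, 529.7, 103.5] [59.0, 529.7, 103.0]
body [[41.2, 530.0, 106.0], [41.1, 529.5, 106.0], [40.2, 532.5, 108.5]]
8 [53.8, 529.7, 105.5]
12.2 [54.0, 529.7, 104.0]
16 [53.5, 529.7, 102.5]
[-2.4 -0.6 42.5]
```

>>> apply_moves(
  rows=[
    {"hand": 0, "delta_pos": [-2.4, -0.6, 15], "yaw": 0},
    {"hand": 0, "delta_pos": [-2.4, -0.6, 35], "yaw": 0},
    {"hand": 0, "delta_pos": [-2.4, -0.6, 45], "yaw": 0},
    {"hand": 0, "delta_pos": [-2.4, -0.6, 51], "yaw": 0},
    {"hand": 0, "delta_pos": [-2.4, -0.6, 51], "yaw": 0},
    {"hand": 0, "delta_pos": [-2.4, -0.6, 51], "yaw": 0},
  ],
)

```text
clock: 17.05
position: [532.3, 109.3, 92.3]
ee_rot: [0.709, -0.706, 0.0, 0.0]
contact_force: [0.6, -0.3, -1.9]
gripper_width: 54.0
grasp_force: 63.8
```

```bash
python3 - <<'E'
from h import *
s=read_state(); print(s["position"],s["contact_force"],s["wrist_torque"],go([531.2,106.8,80]))
E
```

```text
[532.27674068 109.3280151   92.30313925] [ 0.62735634 -0.32358542 -1.90127542] [-0.0144895   0.00451747  0.0193402 ] [ 2.5  1.1 12.3]
```

>>> apply_moves(
  rows=[
    {"hand": 0, "delta_pos": [2.5, 1, 0], "yaw": 0},
    {"hand": 0, "delta_pos": [2.5, 1, 0], "yaw": 0},
    {"hand": 0, "delta_pos": [2.5, 1, 0], "yaw": 0},
    {"hand": 0, "delta_pos": [2.5, 1, 0], "yaw": 0},
  ],
)

```text
clock: 17.38
position: [531.3, 106.4, 92.9]
ee_rot: [0.708, -0.706, 0.0, -0.001]
contact_force: [-0.5, -0.2, -1.9]
gripper_width: 54.3
grasp_force: 63.8
```

>>> apply_moves(
  rows=[
    {"hand": 0, "delta_pos": [-0.4, 0, 3], "yaw": 0},
    {"hand": 0, "delta_pos": [-0.4, 0, 6], "yaw": 0},
    {"hand": 0, "delta_pos": [-0.4, 0, 9], "yaw": 0},
    {"hand": 0, "delta_pos": [-0.4, 0, 12], "yaw": 0},
    {"hand": 0, "delta_pos": [-0.4, 0, 12], "yaw": 0},
  ],
)

```text
clock: 17.8
position: [531.0, 106.6, 79.5]
ee_rot: [0.708, -0.706, -0.0, 0.0]
contact_force: [1.1, 0.8, -2.0]
gripper_width: 54.6
grasp_force: 63.8
```

>>> apply_moves(
  rows=[
    {"hand": 0, "delta_pos": [0, 0, 1], "yaw": 0},
    {"hand": 0, "delta_pos": [0, 0, 2], "yaw": 0},
    {"hand": 0, "delta_pos": [0, 0, 3], "yaw": 0},
    {"hand": 0, "delta_pos": [0, 0, 3], "yaw": 0},
  ],
)

```text
clock: 18.13
position: [531.2, 106.7, 78.5]
ee_rot: [0.708, -0.706, 0.0, -0.0]
contact_force: [-2.9, -0.8, 5.4]
gripper_width: 54.8
grasp_force: 64.7
```

>>> apply_moves(
  rows=[
    {"hand": 0, "delta_pos": [0, 0, 1], "yaw": 0.06},
    {"hand": 0, "delta_pos": [0, 0, 1], "yaw": 0.12},
    {"hand": 0, "delta_pos": [0, 0, 1], "yaw": 0.18},
    {"hand": 0, "delta_pos": [0, 0, 1], "yaw": 0.24},
    {"hand": 0, "delta_pos": [0, 0, 1], "yaw": 0.3},
    {"hand": 0, "delta_pos": [0, 0, 1], "yaw": 0.36},
    {"hand": 0, "delta_pos": [0, 0, 1], "yaw": 0.42},
    {"hand": 0, "delta_pos": [0, 0, 1], "yaw": 0.48},
  ],
)

```text
clock: 18.8
position: [532.2, 107.1, 77.4]
ee_rot: [-0.519, 0.855, -0.0, 0.002]
contact_force: [-0.0, 0.3, -1.1]
gripper_width: 54.6
grasp_force: 63.9
```

>>> apply_moves(
  rows=[
    {"hand": 0, "delta_pos": [0, 0, 0], "yaw": 0},
    {"hand": 0, "delta_pos": [0, 0, 0], "yaw": 0},
    {"hand": 0, "delta_pos": [0, 0, 0], "yaw": 0},
  ],
)

```text
clock: 19.05
position: [531.6, 106.7, 76.7]
ee_rot: [-0.521, 0.854, -0.0, 0.001]
contact_force: [1.3, -1.3, 1.2]
gripper_width: 54.6
grasp_force: 64.0
```

>>> apply_moves(
  rows=[
    {"hand": 0, "delta_pos": [0, 0, 1], "yaw": 0},
    {"hand": 0, "delta_pos": [0, 0, 2], "yaw": 0},
    {"hand": 0, "delta_pos": [0, 0, 3], "yaw": 0},
    {"hand": 0, "delta_pos": [0, 0, 4], "yaw": 0},
    {"hand": 0, "delta_pos": [0, 0, 4], "yaw": 0},
  ],
)

```text
clock: 19.47
position: [531.9, 106.6, 72.9]
ee_rot: [-0.52, 0.854, -0.0, 0.001]
contact_force: [2.0, -2.7, 2.9]
gripper_width: 54.9
grasp_force: 64.3
```

>>> apply_moves(
  rows=[
    {"hand": 0, "delta_pos": [0, 0, 1.5], "yaw": 0},
    {"hand": 0, "delta_pos": [0, 0, 3], "yaw": 0},
    {"hand": 0, "delta_pos": [0, 0, 4.5], "yaw": 0},
    {"hand": 0, "delta_pos": [0, 0, 6], "yaw": 0},
    {"hand": 0, "delta_pos": [0, 0, 6], "yaw": 0},
  ],
)

```text
clock: 19.88
position: [531.9, 106.6, 67.1]
ee_rot: [-0.52, 0.854, -0.0, 0.001]
contact_force: [2.1, -3.3, 5.0]
gripper_width: 54.5
grasp_force: 64.5
```

>>> apply_moves(
  rows=[
    {"hand": 0, "delta_pos": [0, 0, 1], "yaw": 0},
    {"hand": 0, "delta_pos": [0, 0, 2], "yaw": 0},
    {"hand": 0, "delta_pos": [0, 0, 3], "yaw": 0},
    {"hand": 0, "delta_pos": [0, 0, 4], "yaw": 0},
    {"hand": 0, "delta_pos": [0, 0, 5], "yaw": 0},
    {"hand": 0, "delta_pos": [0, 0, 5], "yaw": 0},
    {"hand": 0, "delta_pos": [0, 0, 5], "yaw": 0},
  ],
)

```text
clock: 20.47
position: [531.9, 106.6, 63.7]
ee_rot: [-0.52, 0.854, -0.001, 0.001]
contact_force: [-2.4, -3.8, 15.5]
gripper_width: 54.7
grasp_force: 65.5
```

>>> apply_moves(
  rows=[
    {"hand": 0, "delta_pos": [0, 0, 1], "yaw": 0},
    {"hand": 0, "delta_pos": [0, 0, 2], "yaw": 0},
    {"hand": 0, "delta_pos": [0, 0, 2], "yaw": 0},
    {"hand": 0, "delta_pos": [0, 0, 2], "yaw": 0},
  ],
)

```text
clock: 20.8
position: [531.9, 106.6, 63.6]
ee_rot: [-0.521, 0.854, -0.001, 0.001]
contact_force: [-5.3, -3.5, 28.5]
gripper_width: 54.6
grasp_force: 66.7
```

```bash
python3 - <<'E'
from h import *
s=read_state(); print(s["position"],s["contact_force"],s["wrist_torque"])
im=imaging.get_image("side"); save(im,"s9")
cv2.imwrite("pics/s9c.png",cv2.resize(im["pixels"][170:270,200:330,::-1],(780,600),interpolation=cv2.INTER_CUBIC))
for d in nets.pinpoint("side","collar_top")[:2]: print(d,atz(ray(im,"side",d["location"]),76).round(1))
E
```

```text
[531.94195054 106.64249493  63.58933372] [-5.26127516 -3.52285973 28.45417127] [-0.83749066  1.98194106 -0.27481282]
{'location': [201.8, 263.2], 'score': 0.57} [527.9 102.8  76. ]
```

View pics/s9c.png

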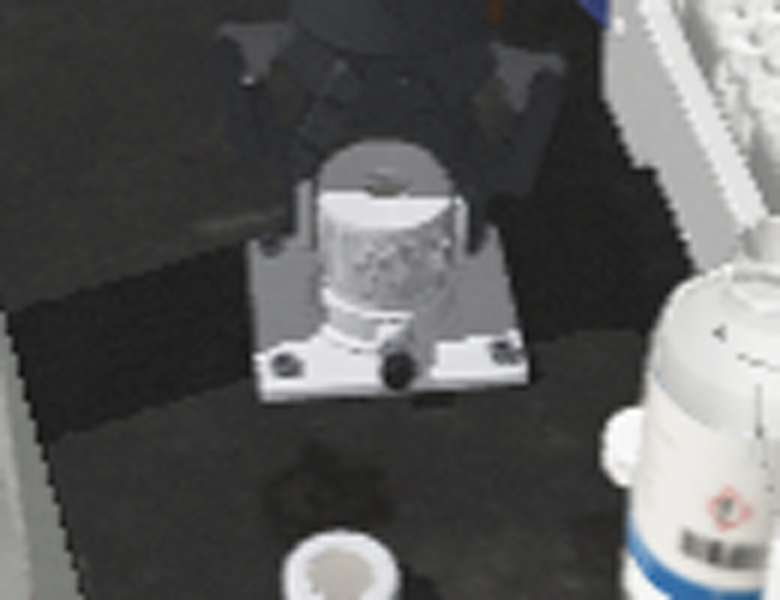

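The picture shows the collar flat on the lower body (foot at crop (385,310)), gripped, with a stiff stop at 63.6 mm and about 28 N.

```bash
python3 -c "
from bench import workorder; print(workorder.job_done())"
```

```text
the job is handed in; nothing more can be done
None
```

I handed the job in at about 21 s: the cartridge stands in the pocket, and the collar is keyed over the pins and pushed down to a firm stop on the shoulder, gripped and held there with about 28 N; the judge's verdict was not returned.

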